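# Roll the tumbling barrel hatch-up and chock it

## Task

Roll the small tumbling barrel along the bench until its hatch faces straight up, keeping it down on the bench all the way. Set one wooden chock under each side, nose towards the barrel, square to it and snug against the middle of it, so that it cannot roll, and leave it so with the hatch still up. Leave the plaster cast, the bowl and the jar where they are.

Things in the scene. Friction and masses are not known exactly. Their poses are not given: they have to be found in the camera images.
- barrel: Tumbling barrel lying on its side: smooth aluminium drum 74 mm in diameter, 140 mm long, rolling on two black rubber hoops (84 mm in diameter, 20 mm wide, one at each end), about 0.6 kg. Origin on its axis at mid-length, 42 mm above the bench. z runs along its axis (always level); x points out through the hatch, so the hatch is up when x points straight up.
- hatch (a point): Centre of the hatch's outer face: a dark curved plate, 64 mm long (along the drum) and 36 mm wide, flush in the middle of the drum's side, 38 mm from the drum's axis. On each end cap of the drum a dark raised bar runs from the centre out towards the hatch side.
- chock_a: Wooden wheel chock, 50 mm wide, 85 mm long: a block 50 mm long, 34 mm high, with a face sloping down at 40 degrees to the thin nose. Origin on the underside, 45 mm ahead of the tail, 40 mm behind the nose; x to the nose, y across, z up. Square to the barrel, its slope touches the drum between the hoops when the barrel's axis is 52.5 mm ahead (x) of this origin.
- chock_b: The second wooden chock, identical to the first; either chock may go to either side of the barrel.
- cast: Bystander: plaster dental cast, 55 x 64 x 32 mm, origin at the centre of its underside.
- bowl: Bystander: black rubber mixing bowl, 110 mm across the rim, 60 mm high, origin at the centre of its underside.
- jar: Bystander: amber jar with white cap, 60 mm in diameter, 85 mm high, origin at the centre of its underside.
Mind the look-alikes: they are no part of the job. What is shaped like the chock_a but purple or yellow is not meant.

How it is judged (in metres and radians):
On the way:
1. the barrel lies with its hatch facing up (within 15 degrees), still (angle between barrel's own x axis and vertical below 0.262 rad and angular speed of barrel below 0.3 rad/s), for 0.2 s.
At the end, for the whole second after the job is handed in: Barrel still, on the bench, hatch up within 15 degrees. On each side a chock, upright, nose to the barrel, touching or within 5 mm of touching, centred within 22 mm of the barrel's mid-length, square to it within 11 degrees; all released and at rest (angle between barrel's own x axis and vertical below 0.262 rad and height (world z) of barrel below 0.047 m and linear speed of each of barrel, chock_a, chock_b below 0.01 m/s and x of barrel in the frame of chock_a between 0.044 and 0.0575 m and x of barrel in the frame of chock_b between 0.044 and 0.0575 m and y of barrel in the frame of chock_a between -0.022 and 0.022 m and y of barrel in the frame of chock_b between -0.022 and 0.022 m and angle between the z axis of barrel and the y axis of chock_a, either way round below 0.2 rad and angle between the z axis of barrel and the y axis of chock_b, either way round below 0.2 rad and angle between each of chock_a, chock_b's own z axis and vertical below 0.1 rad and x of chock_a in the frame of chock_b above 0.08 m).
It fails at once if the barrel is lifted more than 20 mm or stood on end (height (world z) of barrel above 0.062 m).
It fails at once if the cast is moved more than 30 mm (distance of cast from where it was at the start of the episode above 0.03 m).
It fails at once if the bowl is moved more than 30 mm (distance of bowl from where it was at the start of the episode above 0.03 m).
It fails at once if the jar is moved more than 30 mm (distance of jar from where it was at the start of the episode above 0.03 m).
It also fails if it takes over 72 s, if anything falls off the work surface, if the arm or the gripper's body presses on something with over 40 N, if the wrist force passes 120 N, or if a joint passes its speed limit or range.

## Robot

A 6-joint arm with a two-finger parallel gripper is mounted at the origin on the work surface. World frame = base frame: x ahead of the robot, y to its left, z up, the work surface at z = 0. Lengths are in m, angles in degrees, forces in N, time in s.
With the tool pointing down it reaches from about 0.275 to 0.75 m from the base axis. Payload 10.2 kg.
Tool frame: the origin (TCP) lies at the very end of the fingers, on their centre line; the grasp point (between the pads) lies 19 mm behind it; z points along the fingers, y is the line along which they close (so a half turn about z gives the same grasp; the last joint's range is limited). The gripper opens to 88 mm and grips with 3 to 60 N. Pads are 18 mm wide; open, the fingers measure 123 mm over their backs; the gripper's body (75 mm by 187 mm) begins 45 mm behind the grasp point.
Start: joints at [-12.8, 17.928, 85.812, -0, 76.261, -12.8], TCP at [0.525, -0, 0.239] pointing down, gripper open.
Joint ranges: [-168.41, 168.41], [-55.51, 124.54], [10.69, 146.95], [-70.63, 250.63], [1, 178], [-165.06, 165.06]. Speed limits (degrees/s): [136.94, 136.94, 172.46, 180, 180, 180].

## Interface

Orientations are given as [roll, pitch, yaw] about the fixed x, y, z axes, in that order (R = Rz(yaw) Ry(pitch) Rx(roll)).
In Python, from bench import status, vision, r gives the robot as it stands. The module is installed in compiled form; this text tells all that it offers.
- The arm moves only by the tool carry_out, never from a script. Its argument "increments" is a list of rows, each a list of 7 numbers: the shift along the world's x, y, z as a fraction of full scale, then the turn, a rotation vector about the world's x, y, z as a fraction of full scale, then the opening, from 0 (shut) to 1 (fully open). A call has exactly 10 rows; each row is the pose to reach, as a shift and turn from the pose commanded when the call began, turning the shorter way round; what a row does not reach only later rows make up. Full scale, the value 1, is 10 cm for a shift and pi rad for a turn. A row lasts 1/12 s, in which the tool goes at most 41.7 mm and 7.16 degrees, less where a joint would pass 70% of its speed; a pose out of reach is approached as far as the arm can. A call with a number of a shift or a turn outside -1 to 1 is refused whole. A call with a gripper value outside its range is refused whole. The fingers move at their own pace and stop on an object; "squeeze" is the grip in N (left out, the last holds). Time passes only in rows, so rows that repeat a pose let the fingers close, or fill a call up. It gives the time, the measured TCP pose, the force, the opening and the grip force at its end, in the units of the state.
- status.read_state(): the state, without advancing time (a new reading comes with each control period).
- vision.camera(name): name is "scene" or "side" or "wrist"; returns the picture (480x640x3 uint8, red, green, blue); there is no depth.
- vision.camera_info(name): a dict with "camera_matrix" (3x3 intrinsics, pixels), "eye" and "orientation" of the camera in the world; the wrist camera has in their place "tool_from_camera" (4x4, takes a point from camera to tool coordinates, whose origin is the TCP and whose axes are the flange's). Camera axes: x right, y down, z forward; pixel columns grow to the right and rows downward; lengths in m; the calibration is good to about 2 mm. A picture is of the moment at which its call begins: read the wrist's pose just before it. camera_info takes no time and is no camera call.
- r.hand_in(): hands the job in; it is judged then, once.
The state is a dict: "time_s": time; "qpos": joint angles; "joint_velocities": joint speeds; "tau": joint torques, N m; "eef_pos": TCP position; "orientation": TCP orientation; "force": force on the tool from outside, world axes, zero at the start; "wrist_torque": the same for the moment, N m; "finger_gap": opening from 0.0 (shut) to 1.0 (fully open); "gripper_force": force on a finger pad.
Only numpy, scipy, OpenCV 4.12 (cv2) and the standard library are available. Lean on these libraries where they do the work, as an engineer would, in place of code of your own. Each camera call takes 0.05 s, during which the arm holds its last target. There are 200 camera calls.

## Working session

There is one attempt and no reset: what is moved stays moved. The work goes in short steps, Python scripts to look and compute and a tool call to move; the robot and the scene stay as the last step left them, time stands still between calls to the robot, and variables do not carry over. Pictures are saved under pics/ and viewed, at most 10 in all, crops included, and the job is handed in when it is done.

Besides the shell and the picture viewer there is one more tool, called after "Emit:" by a JSON object that holds its "name" and its "arguments". carry_out: Moves the arm, as the interface text tells. Shift numbers are shares of 10 cm and turn numbers shares of pi rad, none past 1 either way. Its arguments: {"type":"object","properties":{"increments":{"type":"array"},"squeeze":{"type":"number"}},"required":["increments"]}

```bash
mkdir -p pics
cat > h.py <<'E'
import numpy as np, cv2
from bench import status, vision, r
from scipy.spatial.transform import Rotation as R
def rot(o):
    o=np.array(o,float)
    return o if o.shape==(3,3) else (R.from_euler('xyz',o,degrees=True).as_matrix() if o.size==3 else R.from_quat(o).as_matrix())
def cam(name):
    i=vision.camera_info(name); K=np.array(i["camera_matrix"])
    if name=="wrist":
        s=status.read_state(); T=np.eye(4); T[:3,:3]=rot(s["orientation"]); T[:3,3]=s["eef_pos"]
        T=T@np.array(i["tool_from_camera"]); return K,T[:3,:3],T[:3,3]
    return K,rot(i["orientation"]),np.array(i["eye"])
def onplane(c,uv,z):
    K,Rm,e=c; uv=np.atleast_2d(np.array(uv,float))
    d=(Rm@np.linalg.inv(K)@np.c_[uv,np.ones(len(uv))].T).T
    return e+d*((z-e[2])/d[:,2])[:,None]
def proj(c,p):
    K,Rm,e=c; q=(np.atleast_2d(p)-e)@Rm@K.T; return q[:,:2]/q[:,2:]
def grab(name,f):
    c=cam(name); im=vision.camera(name)[:,:,::-1].copy(); cv2.imwrite('pics/'+f,im); return c,im
E
python3 - <<'E'
from h import *
for n in("scene","side","wrist"):
    print(n,vision.camera_info(n)); grab(n,n+'0.png')
print(status.read_state())
a=cv2.imread('pics/scene0.png');b=cv2.imread('pics/side0.png')
E
```

```text
scene {'camera_matrix': array([[483.86717201,   0.        , 320.36485267],
       [  0.        , 483.86717201, 237.62459184],
       [  0.        ,   0.        ,   1.        ]]), 'eye': array([0.94183674, 0.53585037, 0.97079801]), 'orientation': array([-144.39812289,    0.21228549,  145.47971086])}
side {'camera_matrix': array([[541.33835498,   0.        , 321.12475554],
       [  0.        , 541.33835498, 243.90570126],
       [  0.        ,   0.        ,   1.        ]]), 'eye': array([ 0.45044327, -1.05192405,  0.69857804]), 'orientation': array([-120.3710094 ,   -1.38238833,   -5.10167137])}
wrist {'camera_matrix': array([[356.4737044 ,   0.        , 321.32851826],
       [  0.        , 356.4737044 , 240.08600073],
       [  0.        ,   0.        ,   1.        ]]), 'tool_from_camera': array([[ 1.99342072e-04, -9.58177545e-01, -2.86174338e-01,
         7.33769617e-02],
       [ 9.99999356e-01, -1.28801358e-04,  1.12783178e-03,
         9.38485340e-04],
       [-1.11752273e-03, -2.86174379e-01,  9.58176902e-01,
        -1.46007083e-01],
       [ 0.00000000e+00,  0.00000000e+00,  0.00000000e+00,
         1.00000000e+00]])}
{'time_s': 0.15, 'qpos': array([-1.27985167e+01,  1.79495386e+01,  8.58418519e+01, -5.47411374e-05,
        7.62606559e+01, -1.28040405e+01]), 'joint_velocities': array([ 0.02433564,  0.13107113, -0.22215695, -0.0151135 , -0.03070152,
       -0.06865045]), 'tau': array([ 1.56247002e-03, -4.02303922e+01, -2.52316958e+01,  6.93405792e-02,
        3.44249513e-02, -9.17278635e-05]), 'eef_pos': array([5.24825752e-01, 3.96478646e-05, 2.38329418e-01]), 'orientation': array([-1.79949236e+02, -1.14825466e-02,  9.00055318e+01]), 'force': array([-0.63334944,  0.39373704,  1.00292611]), 'wrist_torque': array([ 0.07826299, -0.00432406, -0.01705278]), 'gripper_force': 0.0, 'finger_gap': 1.0013271450089123}
```

View pics/scene0.png

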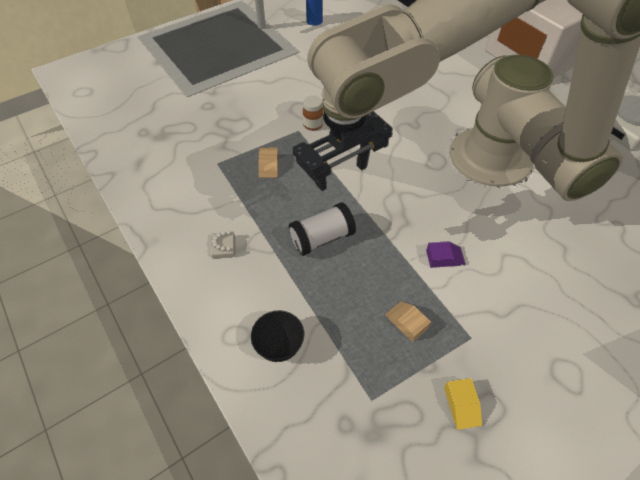

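View pics/side0.png

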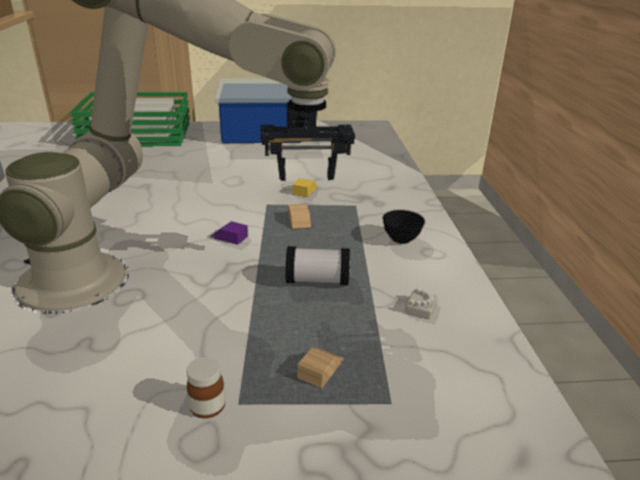

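The pictures show:
- **Wooden chocks:** scene (268,162) and (409,320), side (320,367) and (300,215).
- **Look-alikes:** purple at scene (445,254) and yellow at scene (464,403). I reject both by colour.
- **Barrel:** scene (322,229), with the hatch not visible yet.

Next is a close crop of these together with measurements.

Run:
```python
from h import *
S=cv2.imread('pics/scene0.png');D=cv2.imread('pics/side0.png');W=cv2.imread('pics/wrist0.png')
def cr(im,u,v,w,h,W_,H_): return cv2.resize(im[v-h//2:v+h//2,u-w//2:u+w//2],(W_,H_),interpolation=cv2.INTER_CUBIC)
top=np.hstack([cr(S,322,229,80,90,266,300),cr(S,268,162,80,90,266,300),cr(S,409,320,80,90,268,300)])
bot=np.hstack([cr(D,318,265,80,90,266,300),cr(D,320,367,80,90,266,300),cr(W,320,240,640,480,268,300)])
cv2.imwrite('pics/crop1.png',np.vstack([top,bot]))
cs,cd=cam("scene"),cam("side")
for n,im,c in(("scene",S,cs),("side",D,cd)):
    hsv=cv2.cvtColor(im,cv2.COLOR_BGR2HSV)
    m=cv2.inRange(hsv,(8,70,90),(22,200,255))
    for k in cv2.findContours(m,0,2)[0]:
        if cv2.contourArea(k)>120:
            ctr=k.reshape(-1,2).mean(0); p=onplane(c,ctr,.02)[0]
            if .2<p[0]<.8 and abs(p[1])<.5:
                q=cv2.approxPolyDP(k,2.5,True).reshape(-1,2)
                print(n,ctr.round(),p.round(3),'\n',np.c_[q,onplane(c,q,0)[:,:2].round(3),onplane(c,q,.034)[:,:2].round(3)])
for z,uv in((.04,(322,229)),):print('barrel',onplane(cs,uv,z),onplane(cd,(318,265),z))
print('cast,bowl,jar',onplane(cs,[(222,245),(277,335),(313,113)],.03).round(3))
```

```text
scene [409. 319.] [0.524 0.261 0.02 ] 
 [[4.01e+02 3.01e+02 5.01e-01 2.09e-01 5.16e-01 2.21e-01]
 [3.85e+02 3.15e+02 5.53e-01 2.16e-01 5.66e-01 2.27e-01]
 [4.12e+02 3.41e+02 5.44e-01 2.97e-01 5.58e-01 3.05e-01]
 [4.27e+02 3.29e+02 4.99e-01 2.94e-01 5.14e-01 3.02e-01]
 [4.30e+02 3.21e+02 4.81e-01 2.83e-01 4.97e-01 2.92e-01]
 [4.13e+02 3.05e+02 4.85e-01 2.32e-01 5.01e-01 2.43e-01]]
scene [266. 158.] [ 0.529 -0.333  0.02 ] 
 [[ 2.77e+02  1.48e+02  4.75e-01 -3.68e-01  4.91e-01 -3.36e-01]
 [ 2.60e+02  1.48e+02  5.14e-01 -3.95e-01  5.29e-01 -3.63e-01]
 [ 2.59e+02  1.77e+02  5.73e-01 -3.00e-01  5.86e-01 -2.71e-01]
 [ 2.77e+02  1.76e+02  5.31e-01 -2.76e-01  5.45e-01 -2.47e-01]]
side [208. 390.] [ 0.336 -0.377  0.02 ] 
 [[ 2.22e+02  3.77e+02  3.54e-01 -3.26e-01  3.59e-01 -3.61e-01]
 [ 2.10e+02  3.86e+02  3.35e-01 -3.47e-01  3.40e-01 -3.81e-01]
 [ 1.98e+02  3.87e+02  3.14e-01 -3.48e-01  3.21e-01 -3.82e-01]
 [ 1.97e+02  3.93e+02  3.14e-01 -3.62e-01  3.21e-01 -3.95e-01]
 [ 2.06e+02  3.97e+02  3.30e-01 -3.72e-01  3.36e-01 -4.05e-01]
 [ 1.98e+02  4.00e+02  3.17e-01 -3.78e-01  3.24e-01 -4.11e-01]
 
[... 1132 characters left out ...]
 0.568   0.461]
 [316.    185.      0.59    0.499   0.583   0.423]
 [306.    187.      0.557   0.485   0.552   0.41 ]
 [310.    189.      0.569   0.469   0.563   0.395]
 [309.    193.      0.564   0.441   0.558   0.368]
 [297.    194.      0.527   0.435   0.523   0.363]
 [308.    196.      0.559   0.42    0.554   0.348]
 [317.    185.      0.593   0.499   0.586   0.423]
 [313.    180.      0.583   0.538   0.577   0.46 ]
 [298.    178.      0.536   0.555   0.532   0.477]
 [292.    184.      0.515   0.509   0.512   0.433]]
barrel [[ 0.54938175 -0.03391305  0.04      ]] [[ 0.55081517 -0.02706575  0.04      ]]
cast,bowl,jar [[ 0.767 -0.136  0.03 ]
 [ 0.779  0.134  0.03 ]
 [ 0.326 -0.404  0.03 ]]
```

View pics/crop1.png

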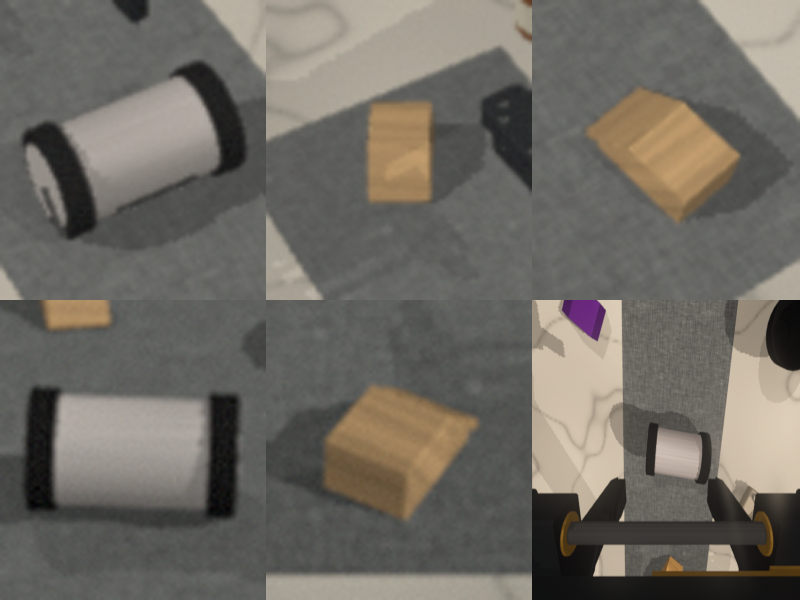

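The crops show both chocks as plain wood. The hatch edge is just visible as a dark strip on the barrel's lower +y side in the scene view. The cap bar points down and towards +y, so the hatch sits about 35–50° below horizontal on +y, and I'll roll towards −y by about 130°. First I'll get the barrel's pose from the wrist picture.

Run:
```python
from h import *
W=cv2.imread('pics/wrist0.png');c=cam("wrist")
print(proj(c,[(.55,-.03,.04),(.53,-.335,.02)]))
sub=cv2.cvtColor(W,cv2.COLOR_BGR2HSV); m=cv2.inRange(sub,(0,0,150),(180,50,255)); 
k=[q for q in cv2.findContours(m,0,2)[0] if cv2.contourArea(q)>800 and abs(q.reshape(-1,2).mean(0)-proj(c,(.55,-.03,.05))[0]).max()<50]
for q in k:
    b=cv2.boxPoints(cv2.minAreaRect(q)); p=onplane(c,b,.045)[:,:2]; print(b.round(),p.round(3),p.mean(0), np.linalg.norm(p-np.roll(p,1,0),axis=1))
    e=[p[(i+1)%4]-p[i] for i in range(4)]; print([np.degrees(np.arctan2(x[1],x[0])).round(1) for x in e])
m=cv2.inRange(cv2.GaussianBlur(W,(3,3),0),(0,0,0),(42,42,42))
for q in cv2.findContours(m,0,2)[0]:
    if cv2.contourArea(q)>100:
        b=cv2.minAreaRect(q); print('dark',b,onplane(c,b[0],.05)[0].round(3))
```

```text
[[345.12679319 240.677558  ]
 [324.31873229 459.76867044]]
[[291. 274.]
 [299. 211.]
 [407. 224.]
 [399. 288.]] [[ 0.495 -0.064]
 [ 0.505  0.002]
 [ 0.61  -0.012]
 [ 0.607 -0.079]] [ 0.55420885 -0.03837063] [0.11208647 0.0669308  0.1062009  0.06790446]
[np.float64(82.0), np.float64(-7.3), np.float64(-93.0), np.float64(172.3)]
dark ((500.48333740234375, 347.40533447265625), (42.520416259765625, 22.07097625732422), 41.3477783203125) [ 0.719 -0.147  0.05 ]
dark ((559.9819946289062, 372.7685852050781), (118.64693450927734, 171.5203399658203), 83.91146850585938) [ 0.789 -0.179  0.05 ]
dark ((319.5, 391.5), (175.0, 639.0), 90.0) [ 0.524 -0.204  0.05 ]
dark ((179.6746826171875, 339.97314453125), (47.004859924316406, 116.572998046875), 61.60697937011719) [ 0.375 -0.138  0.05 ]
dark ((437.9961853027344, 324.6534118652344), (78.44901275634766, 33.273475646972656), 59.82648468017578) [ 0.649 -0.119  0.05 ]
dark ((405.58465576171875, 285.8230895996094), (23.938703536987305, 13.147682189941406), 7.125016689300537) [ 0.612 -0.075  0.05 ]
dark ((285.00762939453125, 237.74124145507812), (20.271324157714844, 81.1368179321289), 7.399595260620117) [ 0.491 -0.024  0.05 ]
dark ((599.4999389648438, 55.49999237060547), (110.99998474121094, 78.99998474121094), 90.0) [0.762 0.137 0.05 ]
```

Emit:
{"name": "carry_out", "arguments": {"increments": [[0.28,-0.33,0,0,0,0.39,1],[0.28,-0.33,0,0,0,0.39,1],[0.28,-0.33,0,0,0,0.39,1],[0.28,-0.33,0,0,0,0.39,1],[0.28,-0.33,0,0,0,0.39,1],[0.28,-0.33,0,0,0,0.39,1],[0.28,-0.33,0,0,0,0.39,1],[0.28,-0.33,0,0,0,0.39,1],[0.28,-0.33,0,0,0,0.39,1],[0.28,-0.33,0,0,0,0.39,1]]}}

```text
time_s: 0.98
eef_pos: [0.5529, -0.033, 0.2385]
orientation: [-180.0, -0.0, 160.6]
force: [0.3, -0.7, -0.4]
finger_gap: 0.997
gripper_force: 0.0
```

Emit:
{"name": "carry_out", "arguments": {"increments": [[0,0,-0.5,0,0,0.068,1],[0,0,-0.5,0,0,0.068,1],[0,0,-0.5,0,0,0.068,1],[0,0,-0.5,0,0,0.068,1],[0,0,-0.5,0,0,0.068,1],[0,0,-0.5,0,0,0.068,1],[0,0,-0.5,0,0,0.068,1],[0,0,-0.5,0,0,0.068,1],[0,0,-0.5,0,0,0.068,1],[0,0,-0.5,0,0,0.068,1]]}}

```text
time_s: 1.82
eef_pos: [0.5531, -0.033, 0.1889]
orientation: [-180.0, 0.0, 172.4]
force: [-0.5, 0.2, -1.0]
finger_gap: 0.999
gripper_force: 0.0
```

Run:
```python
from h import *
c,im=grab("wrist","w1.png"); s=status.read_state(); print(s["eef_pos"],s["orientation"],s["qpos"])
for p in [(.553,-.033,.042)]: print(proj(c,p))
```

```text
[ 0.55302877 -0.03300834  0.18885636] [-1.79999242e+02  1.08978151e-02  1.72427093e+02] [-1.55339113e+01  2.39535009e+01  8.49488627e+01  8.02088994e-04
  7.10867386e+01 -9.79612640e+01]
[[321.69454439 222.9824416 ]]
```

View pics/w1.png

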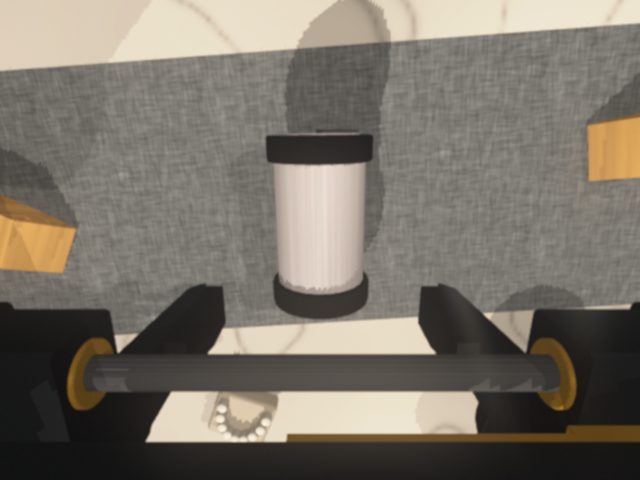

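The barrel is centred between the fingers at u = 320, and its axis runs vertically in the picture. The near cap bar at (337,131) points to the right, which is +y. I'll straddle it now.

Emit:
{"name": "carry_out", "arguments": {"increments": [[0,0,-0.2,0,0,0,1],[0,0,-0.4,0,0,0,1],[0,0,-0.6,0,0,0,1],[0,0,-0.7,0,0,0,1],[0,0,-0.8,0,0,0,1],[0,0,-0.85,0,0,0,1],[0,0,-0.9,0,0,0,1],[0,0,-0.95,0,0,0,1],[0,0,-1.0,0,0,0,1],[0,0,-1.0,0,0,0,1]]}}

```text
time_s: 2.7
eef_pos: [0.5528, -0.033, 0.0881]
orientation: [180.0, -0.0, 172.4]
force: [-0.2, -0.2, -0.8]
finger_gap: 0.999
gripper_force: 0.0
```

Emit:
{"name": "carry_out", "arguments": {"increments": [[0,0,-0.1,0,0,0,1],[0,0,-0.2,0,0,0,1],[0,0,-0.3,0,0,0,1],[0,0,-0.4,0,0,0,1],[0,0,-0.5,0,0,0,1],[0,0,-0.58,0,0,0,1],[0,0,-0.58,0,0,0,1],[0,0,-0.58,0,0,0,1],[0,0,-0.58,0,0,0,1],[0,0,-0.58,0,0,0,1]]}}

```text
time_s: 3.53
eef_pos: [0.5533, -0.0331, 0.0312]
orientation: [-180.0, 0.1, 172.4]
force: [0.5, -0.2, -0.1]
finger_gap: 1.005
gripper_force: 0.0
```

Emit:
{"name": "carry_out", "arguments": {"increments": [[0,0,0,0,0,0,0.9],[0,0,0,0,0,0,0.9],[0,-0.02,0,0,0,0,0.9],[-0.01,-0.06,0,0,0,0,0.9],[-0.015,-0.11,0,0,0,0,0.9],[-0.02,-0.16,0,0,0,0,0.9],[-0.03,-0.22,0,0,0,0,0.9],[-0.035,-0.28,0,0,0,0,0.9],[-0.045,-0.34,0,0,0,0,0.9],[-0.05,-0.4,0,0,0,0,0.9]]}}

```text
time_s: 4.37
eef_pos: [0.5478, -0.0738, 0.0307]
orientation: [-180.0, -0.0, 172.4]
force: [0.0, -0.1, -0.4]
finger_gap: 0.893
gripper_force: 0.1
```

Emit:
{"name": "carry_out", "arguments": {"increments": [[-0.01,-0.06,0,0,0,0,0.9],[-0.015,-0.12,0,0,0,0,0.9],[-0.025,-0.18,0,0,0,0,0.9],[-0.03,-0.24,0,0,0,0,0.9],[-0.04,-0.3,0,0,0,0,0.9],[-0.045,-0.36,0,0,0,0,0.9],[-0.055,-0.42,0,0,0,0,0.9],[-0.06,-0.47,0,0,0,0,0.9],[-0.065,-0.51,0,0,0,0,0.9],[-0.07,-0.54,0,0,0,0,0.9]]}}

```text
time_s: 5.2
eef_pos: [0.5409, -0.1275, 0.0307]
orientation: [-180.0, 0.0, 172.4]
force: [-0.4, 1.0, 0.2]
finger_gap: 0.898
gripper_force: 0.0
```

Run:
```python
from h import *
c,im=grab("wrist","w2.png");d,im2=grab("side","d2.png");e,im3=grab("scene","s2.png")
print(status.read_state()["eef_pos"])
u,v=proj(d,(.541,-.127,.04))[0].astype(int);a,b=proj(e,(.541,-.127,.04))[0].astype(int);print(u,v,a,b)
f=lambda i,u,v:cv2.resize(i[v-60:v+60,u-60:u+60],(400,400),interpolation=cv2.INTER_CUBIC)
cv2.imwrite('pics/c2.png',np.hstack([f(im2,u,v),f(im3,a,b)]))
```

```text
[ 0.54098563 -0.12713061  0.03072108]
317 290 303 202
```

View pics/c2.png

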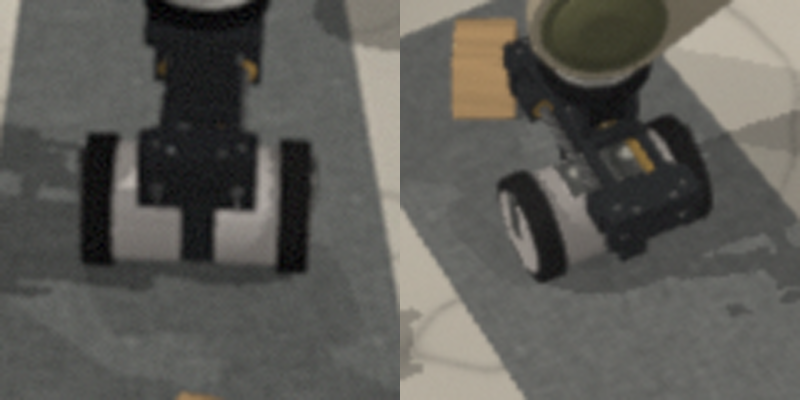

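The cap bar in the scene crop, from (518,240) to (513,205), now points up, so the hatch is close to the top. I'll lift clear and measure it.

Emit:
{"name": "carry_out", "arguments": {"increments": [[0,0,0,0,0,0,1],[0,0,0,0,0,0,1],[0,0,0.1,0,0,0,1],[0,0,0.2,0,0,0,1],[0,0,0.35,0,0,0,1],[0,0,0.5,0,0,0,1],[0,0,0.7,0,0,0,1],[0,0,0.9,0,0,0,1],[0,0,1,0,0,0,1],[0,0,1,0,0,0,1]]}}

```text
time_s: 6.18
eef_pos: [0.542, -0.1274, 0.1336]
orientation: [-179.9, 0.3, 172.5]
force: [0.3, 0.1, 0.7]
finger_gap: 1.001
gripper_force: 0.0
```

Emit:
{"name": "carry_out", "arguments": {"increments": [[0,0,0.3,0,0,0,1],[0,0,0.6,0,0,0,1],[0,0,0.8,0,0,0,1],[0,0,1,0,0,0,1],[0,0,1,0,0,0,1],[0,0,1,0,0,0,1],[0,0,1,0,0,0,1],[0,0,1,0,0,0,1],[0,0,1,0,0,0,1],[0,0,1,0,0,0,1]]}}

```text
time_s: 7.02
eef_pos: [0.5408, -0.127, 0.2299]
orientation: [180.0, -0.1, 172.4]
force: [-0.5, -0.3, 0.2]
finger_gap: 0.998
gripper_force: 0.0
```

Run:
```python
from h import *
c,im=grab("wrist","w3.png"); print(status.read_state()["eef_pos"]); print(proj(c,[(.541,-.127,.042),(.541,-.127,.08)]))
```

```text
[ 0.54088089 -0.12696464  0.23011024]
[[321.49425913 213.20499166]
 [321.55657213 222.72528605]]
```

View pics/w3.png

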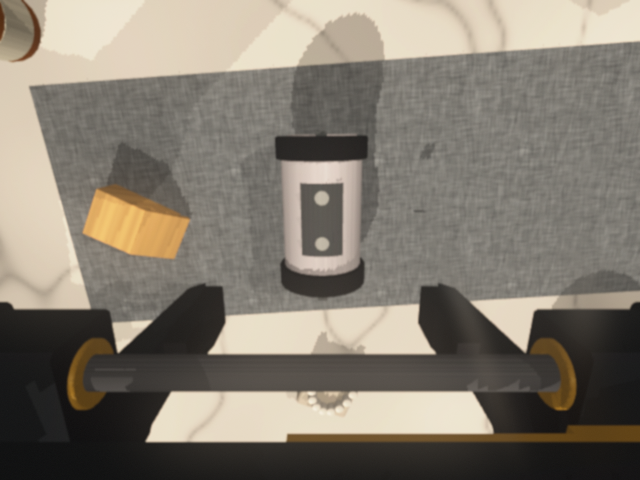

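The hatch is up and centred: hatch u 300–343 against drum u 283–361. Chock A is at about (135,222). I'll work out the barrel centre and check chock A.

Run:
```python
from h import *
im=cv2.imread('pics/w3.png');c=cam("wrist")
m=cv2.inRange(cv2.cvtColor(im,cv2.COLOR_BGR2HSV),(0,0,0),(180,80,110))[175:265,292:352]
k=max(cv2.findContours(cv2.bitwise_and(m,m),0,2)[0],key=cv2.contourArea); b=cv2.boxPoints(cv2.minAreaRect(k))+[292,175]
p=onplane(c,b,.078); print('hatch',b.round(),p.round(4),p.mean(0))
p=onplane(c,[(283,210),(361,210)],.052);print('drum mid',p.mean(0))
m=cv2.inRange(cv2.cvtColor(im,cv2.COLOR_BGR2HSV),(8,90,90),(22,255,255))[150:280,60:220]
k=max(cv2.findContours(m,0,2)[0],key=cv2.contourArea);q=cv2.approxPolyDP(k,2.5,True).reshape(-1,2)+[60,150]
print(np.c_[q,onplane(c,q,0)[:,:2].round(3),onplane(c,q,.034)[:,:2].round(3)])
def pts(o,h):
    h=np.radians(h);x=np.array([np.cos(h),np.sin(h),0]);y=np.array([-x[1],x[0],0]);o=np.array([*o,0]);z=np.array([0,0,.034])
    return [o+a*x+b*y+s*z for a,s in((-.045,0),(-.045,1),(.005,1),(.04,.13)) for b in(-.025,.025)]
print('pred A\n',proj(c,pts((.535,-.311),57)).round())
```

```text
hatch [[301. 184.]
 [341. 184.]
 [341. 254.]
 [301. 254.]] [[ 0.5065 -0.1397  0.078 ]
 [ 0.5109 -0.1067  0.078 ]
 [ 0.5721 -0.1138  0.078 ]
 [ 0.5675 -0.1488  0.078 ]] [ 0.53924048 -0.12726396  0.078     ]
drum mid [ 0.53608792 -0.12590913  0.052     ]
[[ 95.    190.      0.494  -0.362   0.492  -0.34 ]
 [ 84.    234.      0.539  -0.389   0.533  -0.365]
 [129.    254.      0.568  -0.347   0.559  -0.326]
 [175.    256.      0.577  -0.297   0.567  -0.281]
 [188.    217.      0.535  -0.272   0.529  -0.258]
 [116.    184.      0.491  -0.338   0.489  -0.318]]
pred A
 [[106. 224.]
 [119. 182.]
 [ 86. 232.]
 [ 99. 187.]
 [134. 253.]
 [149. 209.]
 [179. 257.]
 [194. 217.]]
```

Emit:
{"name": "carry_out", "arguments": {"increments": [[-0.08,-1,0,0,0,-0.39,1],[-0.08,-1,0,0,0,-0.39,1],[-0.08,-1,0,0,0,-0.39,1],[-0.08,-1,0,0,0,-0.39,1],[-0.08,-1,0,0,0,-0.39,1],[-0.08,-1,0,0,0,-0.39,1],[-0.08,-1,0,0,0,-0.39,1],[-0.08,-1,0,0,0,-0.39,1],[-0.08,-1,0,0,0,-0.39,1],[-0.08,-1,0,0,0,-0.39,1]]}}

```text
time_s: 7.9
eef_pos: [0.533, -0.227, 0.2304]
orientation: [-180.0, -0.0, 101.9]
force: [0.4, 0.2, 0.3]
finger_gap: 1.001
gripper_force: 0.0
```

Emit:
{"name": "carry_out", "arguments": {"increments": [[-0.075,-1,-0.3,0,0,-0.243,1],[-0.075,-1,-0.6,0,0,-0.243,1],[-0.075,-1,-0.9,0,0,-0.243,1],[-0.075,-1,-0.9,0,0,-0.243,1],[-0.075,-1,-0.9,0,0,-0.243,1],[-0.075,-1,-0.9,0,0,-0.243,1],[-0.075,-1,-0.9,0,0,-0.243,1],[-0.075,-1,-0.9,0,0,-0.243,1],[-0.075,-1,-0.9,0,0,-0.243,1],[-0.075,-1,-0.9,0,0,-0.243,1]]}}

```text
time_s: 8.73
eef_pos: [0.5256, -0.3269, 0.1409]
orientation: [180.0, 0.0, 58.7]
force: [-0.6, -0.0, 0.2]
finger_gap: 1.0
gripper_force: 0.0
```

Run:
```python
from h import *
c,im=grab("wrist","w4.png"); s=status.read_state();print(s["eef_pos"],s["orientation"],s["qpos"][5])
m=cv2.inRange(cv2.cvtColor(im,cv2.COLOR_BGR2HSV),(8,90,90),(22,255,255))[:330]
k=max(cv2.findContours(m,0,2)[0],key=cv2.contourArea);q=cv2.approxPolyDP(k,3,True).reshape(-1,2)
print(np.c_[q,onplane(c,q,0)[:,:2].round(3),onplane(c,q,.034)[:,:2].round(3)])
```

```text
[ 0.52558693 -0.32692953  0.14090128] [1.79982349e+02 5.47399591e-03 5.86250957e+01] -11.336196120898254
[[ 2.93e+02  1.59e+02  5.36e-01 -2.69e-01  5.40e-01 -2.69e-01]
 [ 2.88e+02  2.74e+02  4.80e-01 -3.49e-01  4.90e-01 -3.39e-01]
 [ 3.51e+02  2.77e+02  5.25e-01 -3.79e-01  5.30e-01 -3.66e-01]
 [ 3.58e+02  2.12e+02  5.59e-01 -3.33e-01  5.60e-01 -3.25e-01]
 [ 3.57e+02  1.62e+02  5.78e-01 -2.97e-01  5.77e-01 -2.93e-01]]
```

Emit:
{"name": "carry_out", "arguments": {"increments": [[-0.015,-0.05,-0.2,0,0,-0.0145,1],[-0.015,-0.05,-0.4,0,0,-0.0145,1],[-0.015,-0.05,-0.6,0,0,-0.0145,1],[-0.015,-0.05,-0.8,0,0,-0.0145,1],[-0.015,-0.05,-0.9,0,0,-0.0145,1],[-0.015,-0.05,-1.0,0,0,-0.0145,1],[-0.015,-0.05,-1.0,0,0,-0.0145,1],[-0.015,-0.05,-1.0,0,0,-0.0145,1],[-0.015,-0.05,-1.0,0,0,-0.0145,1],[-0.015,-0.05,-1.0,0,0,-0.0145,1]]}}

```text
time_s: 9.62
eef_pos: [0.5244, -0.3324, 0.0418]
orientation: [179.9, 0.0, 55.9]
force: [-0.9, 0.7, 0.5]
finger_gap: 0.998
gripper_force: 0.0
```

Emit:
{"name": "carry_out", "arguments": {"increments": [[0,0,-0.1,0,0,0,1],[0,0,-0.2,0,0,0,1],[0,0,-0.3,0,0,0,1],[0,0,-0.3,0,0,0,1],[0,0,-0.3,0,0,0,0.45],[0,0,-0.3,0,0,0,0.45],[0,0,-0.3,0,0,0,0.45],[0,0,-0.3,0,0,0,0.45],[0,0,-0.3,0,0,0,0.45],[0,0,-0.3,0,0,0,0.45]], "squeeze": 15}}

```text
time_s: 10.45
eef_pos: [0.524, -0.332, 0.011]
orientation: [180.0, 0.0, 55.9]
force: [-1.6, 1.0, 0.4]
finger_gap: 0.568
gripper_force: 0.8
```

Emit:
{"name": "carry_out", "arguments": {"increments": [[0,0,0,0,0,0,0.45],[0,0,0,0,0,0,0.45],[0,0,0.1,0,0,0,0.45],[0,0.1,0.1,0,0,0.03,0.45],[0,0.3,0.1,0,0,0.06,0.45],[0,0.5,0.1,0,0,0.09,0.45],[0,0.7,0.1,0,0,0.12,0.45],[0,0.85,0.1,0,0,0.147,0.45],[0,0.95,0.1,0,0,0.147,0.45],[0,1,0.1,0,0,0.147,0.45]]}}

```text
time_s: 11.28
eef_pos: [0.5241, -0.231, 0.0211]
orientation: [180.0, 0.0, 82.3]
force: [0.1, -0.3, -1.3]
finger_gap: 0.566
gripper_force: 15.0
```

Run:
```python
from h import *
c,im=grab("wrist","w5.png"); s=status.read_state();print(s["eef_pos"],s["orientation"],s["finger_gap"],s["gripper_force"],s["force"])
```

```text
[ 0.52413213 -0.23084437  0.02102068] [-1.79997252e+02 -9.73930505e-03  8.22513885e+01] 0.5706872798440871 14.98795245308429 [ 1.06127771  0.89161294 -2.53682521]
```

View pics/w5.png

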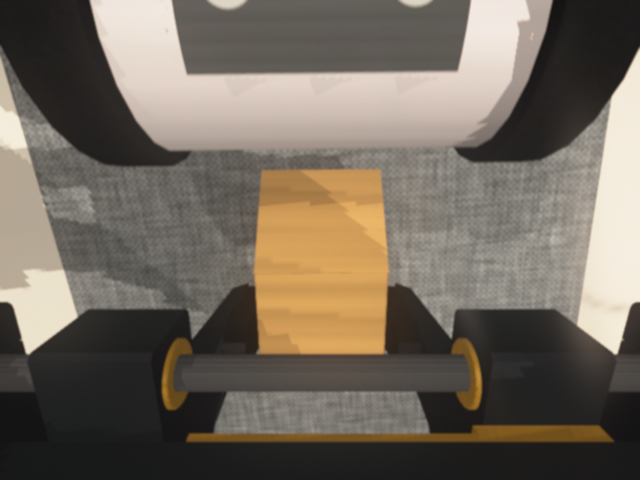

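Chock A is held square and centred: nose u 262–381, hatch mid u 322. I'll check how far the nose is ahead of the tool.

Run:
```python
from h import *
c=cam("wrist");t=np.array([.5241,-.2308]);u=np.array([.132,.991])
for v,z,n in((272,.044,'crease exp 25'),(170,.0146,'nose exp 60'),(72,.071,'hatch edge')): print(n,(onplane(c,(321,v),z)[0,:2]-t)@u*1e3)
print(onplane(c,[(178,72),(462,72)],.0755).round(4))
```

```text
crease exp 25 24.405442757563417
nose exp 60 58.78086865951398
hatch edge 88.00227991245724
[[ 0.5037 -0.1399  0.0755]
 [ 0.5698 -0.1489  0.0755]]
```

Emit:
{"name": "carry_out", "arguments": {"increments": [[0,0,-0.06,0,0,0,0.45],[0,0,-0.1,0,0,0,0.45],[0.01,0.05,-0.1,0,0,0,0.45],[0.02,0.12,-0.1,0,0,0,0.45],[0.03,0.19,-0.1,0,0,0,0.45],[0.04,0.24,-0.1,0,0,0,0.45],[0.045,0.28,-0.1,0,0,0,0.45],[0.05,0.3,-0.1,0,0,0,0.45],[0.05,0.315,-0.1,0,0,0,0.45],[0.05,0.315,-0.1,0,0,0,0.45]]}}

```text
time_s: 12.17
eef_pos: [0.5291, -0.2003, 0.0108]
orientation: [180.0, 0.0, 82.4]
force: [-0.7, 0.1, -2.0]
finger_gap: 0.568
gripper_force: 15.0
```

Run:
```python
from h import *
c,im=grab("wrist","w6.png"); s=status.read_state();t=s["eef_pos"][:2];print(s["eef_pos"],s["force"])
u=np.array([.132,.991])
m=cv2.inRange(cv2.cvtColor(im,cv2.COLOR_BGR2HSV),(0,0,30),(180,80,125))[:,200:440]
col=m[:, 60:180].mean(1)>128
print([i for i in range(1,400) if col[i]!=col[i-1]])
m=cv2.inRange(cv2.cvtColor(im,cv2.COLOR_BGR2HSV),(8,90,90),(22,255,255))[:,300:340].mean(1)>128
print([i for i in range(1,400) if m[i]!=m[i-1]])
```

```text
[ 0.52903272 -0.20049572  0.01074767] [ 0.07864508  0.39005978 -1.1256602 ]
[40, 212, 356, 394, 398]
[252, 355]
```

Emit:
{"name": "carry_out", "arguments": {"increments": [[0,0,0,0,0,0,0.8],[0,0,0,0,0,0,0.8],[0,0,0,0,0,0,0.8],[0,0,0,0,0,0,0.8],[0,0,0.1,0,0,0,0.8],[0,0,0.3,0,0,0,0.8],[0,0,0.5,0,0,0,0.8],[0,0,0.75,0,0,0,0.8],[0,0,1,0,0,0,0.8],[0,0,1,0,0,0,0.8]]}}

```text
time_s: 13.05
eef_pos: [0.5309, -0.2016, 0.1162]
orientation: [179.6, 0.2, 82.4]
force: [0.5, -0.1, 0.4]
finger_gap: 0.799
gripper_force: 0.0
```

Emit:
{"name": "carry_out", "arguments": {"increments": [[0,0.2,0.4,0,0,0,1],[0,0.4,0.8,0,0,0,1],[0,0.7,1,0,0,0,1],[0,1,1,0,0,0,1],[0,1,1,0,0,0,1],[0,1,1,0,0,0,1],[0,1,1,0,0,0,1],[0,1,1,0,0,0,1],[0,1,1,0,0,0,1],[0,1,1,0,0,0,1]]}}

```text
time_s: 13.88
eef_pos: [0.5289, -0.1013, 0.2103]
orientation: [-180.0, -0.0, 82.3]
force: [0.5, -0.1, -0.4]
finger_gap: 0.999
gripper_force: 0.0
```

Run:
```python
from h import *
c,im=grab("wrist","w7.png"); print(status.read_state()["eef_pos"],proj(c,[(.539,-.127,.08),(.53,-.18,.02)]).round())
```

```text
[ 0.52891622 -0.1011179   0.21038756] [[336. 258.]
 [331. 288.]]
```

View pics/w7.png

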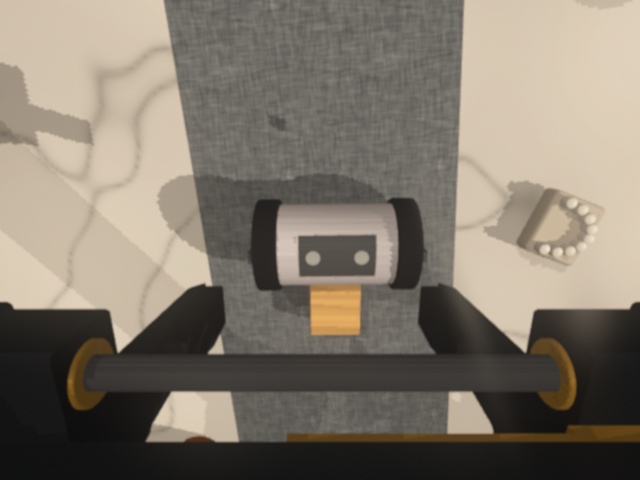

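The hatch (300–376, 235–276) is still up, and chock A at (335,310) is centred on it and square. On to chock B.

Emit:
{"name": "carry_out", "arguments": {"increments": [[0,0.3,0,0,0,0,1],[0,0.6,0,0,0,0,1],[0,1,0,0,0,0,1],[0,1,0,0,0,0,1],[0,1,0,0,0,0,1],[0,1,0,0,0,0,1],[0,1,0,0,0,0,1],[0,1,0,0,0,0,1],[0,1,0,0,0,0,1],[0,1,0,0,0,0,1]]}}

```text
time_s: 14.77
eef_pos: [0.529, -0.0012, 0.2107]
orientation: [-180.0, 0.0, 82.3]
force: [0.1, 0.5, 0.0]
finger_gap: 0.998
gripper_force: 0.0
```

Emit:
{"name": "carry_out", "arguments": {"increments": [[0,0.3,0,0,0,0,1],[0,0.6,0,0,0,0,1],[0,1,0,0,0,0,1],[0,1,0,0,0,0,1],[0,1,0,0,0,0,1],[0,1,0,0,0,0,1],[0,1,0,0,0,0,1],[0,1,0,0,0,0,1],[0,1,0,0,0,0,1],[0,1,0,0,0,0,1]]}}

```text
time_s: 15.6
eef_pos: [0.5291, 0.0988, 0.2107]
orientation: [-180.0, 0.0, 82.3]
force: [0.4, -0.0, -0.2]
finger_gap: 1.004
gripper_force: 0.0
```

Emit:
{"name": "carry_out", "arguments": {"increments": [[0,0.3,0,0,0,0.0755,1],[0,0.6,0,0,0,0.0755,1],[0,1,0,0,0,0.0755,1],[0,1,0,0,0,0.0755,1],[0,1,0,0,0,0.0755,1],[0,1,0,0,0,0.0755,1],[0,1,0,0,0,0.0755,1],[0,1,0,0,0,0.0755,1],[0,1,0,0,0,0.0755,1],[0,1,0,0,0,0.0755,1]]}}

```text
time_s: 16.43
eef_pos: [0.5292, 0.1989, 0.2108]
orientation: [180.0, 0.0, 95.9]
force: [-0.5, 0.2, 0.1]
finger_gap: 1.002
gripper_force: 0.0
```

Run:
```python
from h import *
c,im=grab("wrist","w8.png"); s=status.read_state();print(s["eef_pos"],s["orientation"],s["qpos"][5])
m=cv2.inRange(cv2.cvtColor(im,cv2.COLOR_BGR2HSV),(8,90,90),(21,255,255))[:330]
for k in cv2.findContours(m,0,2)[0]:
    if cv2.contourArea(k)>1000:
        q=cv2.approxPolyDP(k,3,True).reshape(-1,2)
        print(np.c_[q,onplane(c,q,0)[:,:2].round(3),onplane(c,q,.034)[:,:2].round(3)])
```

```text
[0.52910282 0.19901266 0.21079294] [ 1.79996459e+02 -3.82269815e-04  9.58956529e+01] 2.8446217660417377
[[2.95e+02 1.03e+02 4.96e-01 2.97e-01 4.98e-01 2.94e-01]
 [2.97e+02 1.95e+02 5.05e-01 2.10e-01 5.06e-01 2.16e-01]
 [3.46e+02 1.97e+02 5.54e-01 2.13e-01 5.51e-01 2.19e-01]
 [3.52e+02 1.05e+02 5.49e-01 3.00e-01 5.46e-01 2.98e-01]]
```

Emit:
{"name": "carry_out", "arguments": {"increments": [[-0.05,0.3,-0.1,0,0,-0.005,1],[-0.05,0.6,-0.3,0,0,-0.005,1],[-0.05,0.72,-0.6,0,0,-0.005,1],[-0.05,0.72,-0.9,0,0,-0.005,1],[-0.05,0.72,-1,0,0,-0.005,1],[-0.05,0.72,-1,0,0,-0.005,1],[-0.05,0.72,-1,0,0,-0.005,1],[-0.05,0.72,-1,0,0,-0.005,1],[-0.05,0.72,-1,0,0,-0.005,1],[-0.05,0.72,-1,0,0,-0.005,1]]}}

```text
time_s: 17.32
eef_pos: [0.5247, 0.2714, 0.1121]
orientation: [179.9, -0.0, 95.0]
force: [-0.7, -0.1, -0.3]
finger_gap: 1.001
gripper_force: 0.0
```

Emit:
{"name": "carry_out", "arguments": {"increments": [[0,0,-0.2,0,0,0,1],[0,0,-0.4,0,0,0,1],[0,0,-0.6,0,0,0,1],[0,0,-0.75,0,0,0,1],[0,0,-0.9,0,0,0,1],[0,0,-1,0,0,0,1],[0,0,-1,0,0,0,1],[0,0,-1,0,0,0,1],[0,0,-1,0,0,0,0.45],[0,0,-1,0,0,0,0.45]], "squeeze": 15}}

```text
time_s: 18.15
eef_pos: [0.5246, 0.2717, 0.0118]
orientation: [179.9, -0.0, 95.0]
force: [-0.1, 0.3, 0.4]
finger_gap: 0.871
gripper_force: 0.0
```

Emit:
{"name": "carry_out", "arguments": {"increments": [[0,0,0,0,0,0,0.45],[0,0,0,0,0,0,0.45],[0,0,0,0,0,0,0.45],[0,0,0,0,0,0,0.45],[0,0,0,0,0,0,0.45],[0,0,0,0,0,0,0.45],[0,0,0,0,0,0,0.45],[0,0,0,0,0,0,0.45],[0,0,0.1,0,0,0,0.45],[0,0,0.1,0,0,0,0.45]]}}

```text
time_s: 18.98
eef_pos: [0.5247, 0.2717, 0.0222]
orientation: [179.9, -0.0, 95.0]
force: [0.6, 0.1, -1.0]
finger_gap: 0.565
gripper_force: 15.0
```

Emit:
{"name": "carry_out", "arguments": {"increments": [[0.09,-0.1,0,0,0,-0.07,0.45],[0.09,-0.3,0,0,0,-0.07,0.45],[0.09,-0.5,0,0,0,-0.07,0.45],[0.09,-0.7,0,0,0,-0.07,0.45],[0.09,-0.85,0,0,0,-0.07,0.45],[0.09,-1,0,0,0,-0.07,0.45],[0.09,-1,0,0,0,-0.07,0.45],[0.09,-1,0,0,0,-0.07,0.45],[0.09,-1,0,0,0,-0.07,0.45],[0.09,-1,0,0,0,-0.07,0.45]]}}

```text
time_s: 19.82
eef_pos: [0.533, 0.1722, 0.0207]
orientation: [180.0, -0.0, 82.5]
force: [0.3, 0.3, -1.5]
finger_gap: 0.568
gripper_force: 15.0
```

Emit:
{"name": "carry_out", "arguments": {"increments": [[0.09,-0.1,0,0,0,0,0.45],[0.09,-0.3,0,0,0,0,0.45],[0.09,-0.5,0,0,0,0,0.45],[0.09,-0.7,0,0,0,0,0.45],[0.09,-0.85,0,0,0,0,0.45],[0.09,-1,0,0,0,0,0.45],[0.09,-1,0,0,0,0,0.45],[0.09,-1,0,0,0,0,0.45],[0.09,-1,0,0,0,0,0.45],[0.09,-1,0,0,0,0,0.45]]}}

```text
time_s: 20.65
eef_pos: [0.5421, 0.0722, 0.0207]
orientation: [180.0, -0.0, 82.5]
force: [0.4, 0.4, -1.6]
finger_gap: 0.565
gripper_force: 15.0
```

Emit:
{"name": "carry_out", "arguments": {"increments": [[0.1,-0.1,0,0,0,0,0.45],[0.1,-0.3,0,0,0,0,0.45],[0.1,-0.5,0,0,0,0,0.45],[0.1,-0.65,0,0,0,0,0.45],[0.1,-0.8,0,0,0,0,0.45],[0.1,-0.9,0,0,0,0,0.45],[0.1,-0.96,0,0,0,0,0.45],[0.1,-0.96,0,0,0,0,0.45],[0.1,-0.96,-0.06,0,0,0,0.45],[0.1,-0.96,-0.1,0,0,0,0.45]]}}

```text
time_s: 21.48
eef_pos: [0.552, -0.0237, 0.0103]
orientation: [180.0, -0.0, 82.5]
force: [-6.8, 0.8, 23.4]
finger_gap: 0.567
gripper_force: 15.0
```

Run:
```python
from h import *
d,im=grab("side","d9.png"); s=status.read_state();print(s["eef_pos"],s["orientation"],s["force"])
e,im2=grab("scene","s9.png")
u,v=proj(d,(.545,-.1,.03))[0].astype(int);a,b=proj(e,(.545,-.1,.03))[0].astype(int)
f=lambda i,u,v:cv2.resize(i[v-50:v+50,u-50:u+50],(400,400),interpolation=cv2.INTER_CUBIC)
cv2.imwrite('pics/c9.png',np.hstack([f(im,u,v),f(im2,a,b)]))
```

```text
[ 0.55192334 -0.02371334  0.01008194] [-1.79978415e+02 -6.42113799e-03  8.24932446e+01] [ 0.32635571  0.76926485 -1.6200008 ]
```

View pics/c9.png

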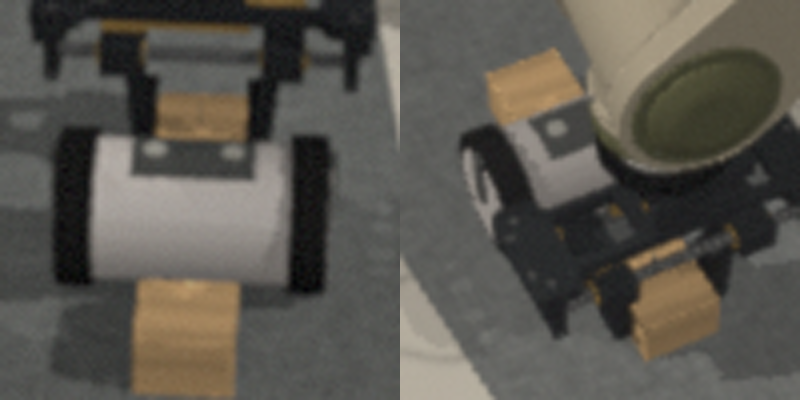

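Barrel, chock A and the held chock B are in line, and the hatch is up. I'll slide B in.

Emit:
{"name": "carry_out", "arguments": {"increments": [[0,-0.05,0,0,0,0,0.45],[-0.01,-0.11,0,0,0,0,0.45],[-0.02,-0.17,0,0,0,0,0.45],[-0.03,-0.22,0,0,0,0,0.45],[-0.03,-0.26,0,0,0,0,0.45],[-0.035,-0.28,0,0,0,0,0.45],[-0.04,-0.295,0,0,0,0,0.45],[-0.04,-0.305,0,0,0,0,0.45],[-0.04,-0.315,0,0,0,0,0.45],[-0.04,-0.315,0,0,0,0,0.45]]}}

```text
time_s: 22.42
eef_pos: [0.548, -0.056, 0.0107]
orientation: [-180.0, -0.0, 82.4]
force: [0.4, -0.9, -1.9]
finger_gap: 0.566
gripper_force: 15.0
```

Run:
```python
from h import *
s=status.read_state();print(s["eef_pos"],s["force"])
```

```text
[ 0.54796435 -0.05598891  0.01066819] [ 0.37283015 -0.87860595 -1.92517463]
```

Emit:
{"name": "carry_out", "arguments": {"increments": [[0,0,0,0,0,0,0.8],[0,0,0,0,0,0,0.8],[0,0,0,0,0,0,0.8],[0,0,0,0,0,0,0.8],[0,0,0.1,0,0,0,0.8],[0,0,0.3,0,0,0,0.8],[0,0,0.5,0,0,0,0.8],[0,0,0.75,0,0,0,0.8],[0,0,1,0,0,0,0.8],[0,0,1,0,0,0,0.8]]}}

```text
time_s: 23.25
eef_pos: [0.5501, -0.0566, 0.1161]
orientation: [179.5, 0.1, 82.4]
force: [1.0, 0.0, 1.0]
finger_gap: 0.801
gripper_force: 0.0
```

Emit:
{"name": "carry_out", "arguments": {"increments": [[0,-0.2,0.4,0,0,0,1],[0,-0.4,0.8,0,0,0,1],[0,-0.7,1,0,0,0,1],[0,-0.7,1,0,0,0,1],[0,-0.7,1,0,0,0,1],[0,-0.7,1,0,0,0,1],[0,-0.7,1,0,0,0,1],[0,-0.7,1,0,0,0,1],[0,-0.7,1,0,0,0,1],[0,-0.7,1,0,0,0,1]]}}

```text
time_s: 24.08
eef_pos: [0.5479, -0.1254, 0.2102]
orientation: [-180.0, -0.0, 82.5]
force: [0.4, -0.4, 0.3]
finger_gap: 0.996
gripper_force: 0.0
```

Run:
```python
from h import *
c,im=grab("wrist","w10.png"); print(status.read_state()["eef_pos"])
m=cv2.inRange(cv2.cvtColor(im,cv2.COLOR_BGR2HSV),(8,90,90),(21,255,255))[:345]
for k in cv2.findContours(m,0,2)[0]:
    if cv2.contourArea(k)>500:
        q=cv2.approxPolyDP(k,3,True).reshape(-1,2); print(np.c_[q,onplane(c,q,.034)[:,:2].round(3)])
```

```text
[ 0.54796471 -0.12559312  0.21036158]
[[ 2.87e+02  2.65e+02  5.10e-01 -1.69e-01]
 [ 2.88e+02  3.14e+02  5.03e-01 -2.21e-01]
 [ 3.37e+02  3.15e+02  5.52e-01 -2.28e-01]
 [ 3.38e+02  2.66e+02  5.59e-01 -1.76e-01]]
[[ 2.82e+02  1.09e+02  5.28e-01 -2.80e-02]
 [ 2.85e+02  1.81e+02  5.21e-01 -8.90e-02]
 [ 3.37e+02  1.82e+02  5.67e-01 -9.60e-02]
 [ 3.40e+02  1.10e+02  5.77e-01 -3.60e-02]]
```

View pics/w10.png

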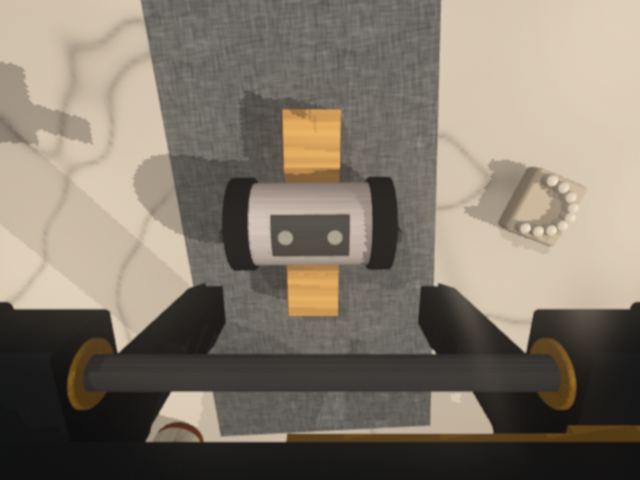

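Both chocks are square, centred and snug: their tails measure 194 mm apart, against 195 mm expected. I'll check the hatch angle, then hand in.

Run:
```python
from h import *
c=cam("wrist");u=np.array([.132,.991])
p=onplane(c,[(310.5,214.5),(310.5,255.5)],.0757)[:,:2]@u
ax=(np.array([.5275,-.2245])+np.array([.5525,-.032]))/2@u
off=p.mean()-ax; print(p-ax,np.degrees(off/.038))
if abs(np.degrees(off/.038))<9: print(r.hand_in())
```

```text
[ 0.01490232 -0.01995704] -3.8107084935485167
the job is handed in; nothing more can be done
None
```

The job is handed in: the barrel's hatch is up (measured about 4° off vertical), a wooden chock sits snug and square on each side, and I did not touch the cast, bowl or jar; the verdict itself was not returned.

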